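# Snap a locating pin into a welding fixture and tug-test it

## Robot

A 7-joint arm with a two-finger parallel gripper is mounted at the origin on the work surface. World frame = base frame: x ahead of the robot, y to its left, z up, the work surface at z = 0. Lengths are in m, angles in rad, forces in N, time in s.
With the tool pointing down it reaches from about 0.425 to 1.025 m from the base axis. Payload 9.4 kg.
Tool frame: the origin (TCP) lies on the mounting face of the last link; the fingertips stand 186 mm ahead of it and the grasp point (between the pads) lies 167 mm ahead of it; z points along the fingers, x is the direction in which the jaws open and shut, and the axes are right-handed (so a half turn about z gives the same grasp; the last joint's range is limited). The gripper opens to 93 mm and grips with 3 to 60 N. Pads are 15 mm wide; open, the fingers measure 128 mm over their backs; the gripper's body (75 mm by 188 mm) begins 65 mm behind the grasp point.
Start: joints at [1.22, 0.599, -0.003, 1.599, 0.002, 0.943, -0.08], TCP at [0.196, -0.698, 0.405] pointing down, gripper open.
Joint ranges: [-2.57, 2.57], [-0.35, 1.97], [-1.29, 1.29], [0.11, 2.56], [-1.05, 4.19], [0.11, 1.86], [-2.63, 2.63]. Speed limits (rad/s): [2.22, 2.22, 3.01, 3.01, 3.14, 3.14, 3.14].

## Interface

Orientations are given as a unit quaternion [x, y, z, w].
In Python, from plant import status, imaging, bot gives the robot as it stands.
- The arm moves only by the tool apply_moves, never from a script. Its argument "moves" is a list of rows, each an object of numbers: "dx", "dy", "dz": the shift along the world's x, y, z in m; "wx", "wy", "wz": the turn, a rotation vector about the world's x, y, z in degrees; "grip": the closure in counts, from 0 (fully open) to 255 (shut). In form: [{"dx": .., "dy": .., "dz": .., "wx": .., "wy": .., "wz": .., "grip": ..}, ...]. A call has 1 to 20 rows; each row is the pose to reach, as a shift and turn from the pose commanded when the call began; what a row does not reach only later rows make up. A row lasts 1/8 s, in which the tool goes at most 62.5 mm and 10.7 degrees, less where a joint would pass 70% of its speed; a pose out of reach is approached as far as the arm can. A call with a gripper value outside its range is refused whole. The fingers move at their own pace and stop on an object; "grip_force" is the grip in N (left out, the last holds). Time passes only in rows, so rows that repeat a pose let the fingers close. It gives the time, the measured TCP pose, the force and the opening at its end, in the units of the state.
- status.observe(): the state, without advancing time (a new reading comes with each control period).
- imaging.capture(name): name is "scene" or "side" or "wrist"; returns the picture (384x512x3 uint8, red, green, blue); there is no depth.
- imaging.camera_info(name): a dict with "fx", "fy", "cx", "cy" (pixels), "dist" ([k1, k2, p1, p2, k3] as OpenCV has them; the pictures are not rectified), "origin" and "attitude" of the camera in the world. Camera axes: x right, y up, looking along -z (the intrinsics and any distortion apply to the point x, -y, -z); pixel columns grow to the right and rows downward; lengths in m; the calibration is good to about 2 mm. A picture is of the moment at which its call begins: read the wrist's pose just before it. camera_info takes no time and is no camera call; for the wrist camera it gives the pose at the moment of the call.
- bot.sign_off(): hands the job in, once; it reports no verdict.
The state is a dict: "t": time; "q": joint angles; "qd": joint speeds; "effort": joint torques, N m; "position": TCP position; "eef_rot": TCP orientation; "ft_force": force on the tool from outside, world axes, zero at the start; "moment": the same for the moment, N m; "finger_gap": opening from 0.0 (shut) to 1.0 (fully open).
Only numpy, scipy, OpenCV 4.12 (cv2) and the standard library are available. Lean on these libraries where they do the work, as an engineer would, in place of code of your own. Each camera call takes 0.05 s, during which the arm holds its last target.

## Task

Take the orange-capped locating pin out of the rack and press it straight down into the hole of the welding fixture's sprung steel nest until it has snapped in fully, its flange home on the nest, pressing with no more than 30 N. Then tug the pin straight up by its cap with about 14 N (at least 11 N, never more than 18 N) for about a second to confirm that it is retained, and let go, leaving it seated. Leave the blue and black pins and everything else on the bench where they are.

Things in the scene. Friction and masses are not known exactly. Their poses are not given: they have to be found in the camera images.
- pin: orange-capped snap-in locating pin, 78 mm long, 80 g, standing in a hole of the rack. Origin at the centre of its lower tip, z towards the cap. From the tip up: taper from 9 to 16 mm diameter over 0-8 mm, a 16 mm land at 8-9, a groove 10 mm in diameter at 9-26, a 16 mm shank at 26-44, a steel flange 26 mm in diameter at 44-48, an orange cap 24 mm in diameter at 48-78 mm: the cap is the grip
- pin_seat (a point): point on the pin's axis at the underside of its flange, 44 mm above the tip; lies on nest_mouth when the pin is fully home
- fixture: fixed dark steel base plate 170 x 150 x 10 mm, origin at the centre of its underside, carrying the nest inside a blue square guard (60 mm square, up to 44 mm high) at its centre and an L-shaped aluminium frame corner (up to 38 mm high) along its +x and +y edges
- nest_mouth (a point): centre of the hole's mouth in the top face of the nest, 60 mm above the bench. The nest is a bare steel block 46 mm square and 46 mm high; its upright through hole is 17 mm in diameter with a 2 mm chamfer
- catches (a point): point on the hole's axis; near it, 24 to 30 mm below the mouth, are two brass spring catches, round on top and flat below, that snap into the pin's groove when it is pressed in. They resist somewhere between 24 and 2 mm before home, with 5 to 20 N depending on friction; once snapped in, the pin has 2 to 8 mm of upward play (it depends on wear, and cannot be seen) before the catches hold it
- nest (a joint): upward displacement of the nest on its stiff springs, 0 at rest, up positive, 12 N per mm both ways (a pull of 14 N on the pin lifts the nest 1.2 mm, a push of 18 N sinks it 1.5 mm; stops at 6 mm either way)
- rack: fixed wooden pin rack 60 x 200 x 48 mm, origin at the centre of its underside, with three holes 18 mm in diameter at -65, 0 and +65 mm along its own y axis; each holds a pin resting on its flange, so cap tops stand 82 mm above the bench
- pin_blue: same pin with a blue cap; not to be used, leave it in the rack
- pin_black: same pin with a black cap; not to be used, leave it in the rack
- offcut: loose aluminium tube offcut 110 x 25 x 25 mm between the rack and the fixture; leave alone
- hammer: loose hammer, leave alone
- square: loose steel try square, leave alone
- spool: loose black wire spool 90 mm across, 50 mm high, leave alone
- tin: loose yellow-labelled tin 66 mm across, 100 mm high, leave alone
- clamp: loose red bar clamp lying flat, leave alone

How it is judged:
By the outcome, as a careful person would: the job done as asked, in the order asked, and still so for the second after the job is handed in, with the robot touching nothing.
It also fails if it takes over 70 s, if anything falls off the work surface, if the arm or the gripper's body presses on something with over 40 N, if the wrist force passes 120 N, or if a joint passes its speed limit or range.

## Working session

There is one attempt and no reset: what is moved stays moved. The work goes in short steps, Python scripts to look and compute and a tool call to move; the robot and the scene stay as the last step left them, time stands still between calls to the robot, and variables do not carry over. Pictures are saved under pics/ and viewed, and the job is handed in when it is done.

Besides the shell and the picture viewer there is one more tool, called after "Call:" by a JSON object that holds its "api" and its "payload", one argument or row to a line. apply_moves: Moves the arm, as the interface text tells. Its arguments: {"type":"object","properties":{"moves":{"type":"array"},"grip_force":{"type":"number"}},"required":["moves"]}

```bash
ls; mkdir -p pics; python3 - <<'E'
from plant import status, imaging, bot
import cv2
print(status.observe())
for n in ["scene","side","wrist"]:
    print(n, imaging.camera_info(n))
    cv2.imwrite(f"pics/{n}0.png", imaging.capture(n)[:,:,::-1])
E
```

```text
pics
{'t': 0.0, 'q': array([ 1.22030213,  0.60013347, -0.00254521,  1.60016822,  0.00179594,
        0.94288124, -0.0797981 ]), 'qd': array([-0.00069288,  0.00186735,  0.00070352,  0.00016599, -0.00017505,
       -0.0003207 , -0.00107199]), 'effort': array([-8.91618183e-04, -7.65068936e+01,  1.49663329e+00, -2.52351612e+01,
       -5.24969213e-02,  1.69305172e-02,  1.84972723e-04]), 'position': array([ 0.19598039, -0.6977861 ,  0.40383998]), 'eef_rot': array([ 7.97007818e-01, -6.03968465e-01, -6.72889153e-04, -4.21569208e-04]), 'ft_force': array([-0.82976164, -0.09389489,  0.14177058]), 'moment': array([ 0.01834856, -0.03542467, -0.03610037]), 'finger_gap': 1.0003225429359306}
scene {'fx': 454.99978696533447, 'fy': 454.99978696533447, 'cx': 249.8037451769979, 'cy': 195.14040107790174, 'dist': array([-0.02987731,  0.        ,  0.        ,  0.        ,  0.        ]), 'origin': array([ 1.33355168, -0.25632608,  1.15641063]), 'attitude': array([0.26129701, 0.18329938, 0.5619984 , 0.7630747 ])}
side {'fx': 372.27369507580926, 'fy': 372.27369507580926, 'cx': 252.18923066494565, 'cy': 185.4694030980763, 'dist': array([-0.00184703,  0.        ,  0.        ,  0.        ,  0.        ]), 'origin': array([0.17658966, 0.77890588, 0.69747908]), 'attitude': array([-0.09982845,  0.44723691,  0.86548899, -0.2023419 ])}
wrist {'fx': 309.35994199799336, 'fy': 309.35994199799336, 'cx': 254.31188473576617, 'cy': 186.186760447056, 'dist': array([0.01837851, 0.        , 0.        , 0.        , 0.        ]), 'origin': array([ 0.26393875, -0.67915361,  0.38557394]), 'attitude': array([-0.10021668,  0.07729692, -0.59914264,  0.79057568])}
```

View pics/scene0.png

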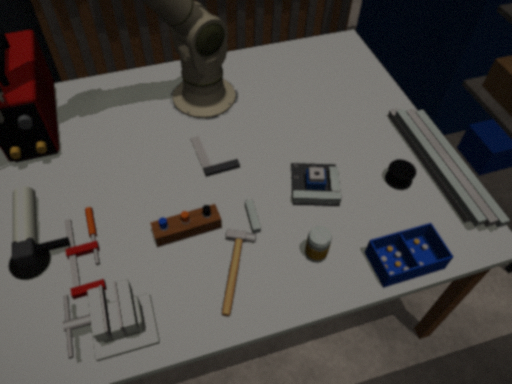

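View pics/side0.png

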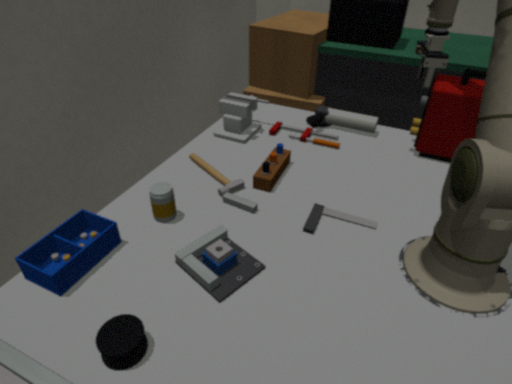

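View pics/wrist0.png

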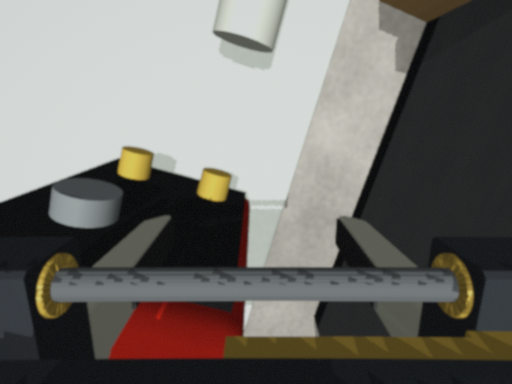

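The scene view has the orange cap near (184,215) and the nest hole near (317,175). The side view has the orange cap near (273,158) and the hole near (219,248). Next I'll measure these properly.

```bash
cat > h.py <<'E'
import numpy as np, cv2
from scipy.spatial.transform import Rotation as R
def ray(info,px):
    K=np.array([[info['fx'],0,info['cx']],[0,info['fy'],info['cy']],[0,0,1]])
    u=cv2.undistortPoints(np.array([[px]],float),K,np.array(info['dist']))[0,0]
    d=R.from_quat(info['attitude']).as_matrix()@np.array([u[0],-u[1],-1.])
    return np.array(info['origin']),d/np.linalg.norm(d)
def plane(info,px,z):
    o,d=ray(info,px); return o+d*(z-o[2])/d[2]
def tri(a,b):
    A=np.zeros((3,3));v=np.zeros(3)
    for o,d in (a,b):
        P=np.eye(3)-np.outer(d,d);A+=P;v+=P@o
    p=np.linalg.solve(A,v)
    return p,[np.linalg.norm((np.eye(3)-np.outer(d,d))@(p-o)) for o,d in (a,b)]
def proj(info,p):
    K=np.array([[info['fx'],0,info['cx']],[0,info['fy'],info['cy']],[0,0,1]])
    c=R.from_quat(info['attitude']).as_matrix().T@(np.array(p)-info['origin'])
    return cv2.projectPoints(np.array([[c[0],-c[1],-c[2]]]),np.zeros(3),np.zeros(3),K,np.array(info['dist']))[0][0,0]
def blobs(hsv,lo,hi,roi,mina=8):
    m=cv2.inRange(hsv,lo,hi);x0,y0,x1,y1=roi
    k=np.zeros_like(m);k[y0:y1,x0:x1]=m[y0:y1,x0:x1]
    n,l,s,c=cv2.connectedComponentsWithStats(k)
    return [(s[i].tolist(),c[i].round(2).tolist()) for i in range(1,n) if s[i,4]>=mina]
E
python3 - <<'E'
import cv2
from h import *
for n,r1,r2 in [("scene",(145,195,230,250),(285,155,350,210)),("side",(245,135,300,195),(170,225,270,300))]:
    im=cv2.imread(f"pics/{n}0.png");hsv=cv2.cvtColor(im,cv2.COLOR_BGR2HSV)
    print(n,"orange",blobs(hsv,(3,170,130),(14,255,255),r1))
    print("blue",blobs(hsv,(100,120,40),(130,255,255),r1),blobs(hsv,(100,120,40),(130,255,255),r2))
    a=[cv2.resize(im[r[1]:r[3],r[0]:r[2]],None,fx=5,fy=5,interpolation=cv2.INTER_CUBIC) for r in (r1,r2)]
    for i,x in enumerate(a): cv2.imwrite(f"pics/{n}_z{i}.png",x)
E
```

```text
scene orange []
blue [([159, 218, 8, 11, 50], [162.44, 221.66])] [([306, 169, 21, 16, 80], [314.2, 180.36])]
side orange []
blue [([277, 144, 6, 10, 42], [279.33, 148.19])] [([202, 251, 35, 24, 335], [218.05, 262.04])]
```

```bash
python3 - <<'E'
import cv2,numpy as np
c=np.zeros((600,800,3),np.uint8)
for n,x,y in [("scene_z0",0,0),("scene_z1",430,0),("side_z0",0,290),("side_z1",290,290)]:
    i=cv2.imread(f"pics/{n}.png");i=i[:600-y,:800-x];c[y:y+i.shape[0],x:x+i.shape[1]]=i
cv2.imwrite("pics/comb.png",c)
E
```

```text
(no output)
```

View pics/comb.png

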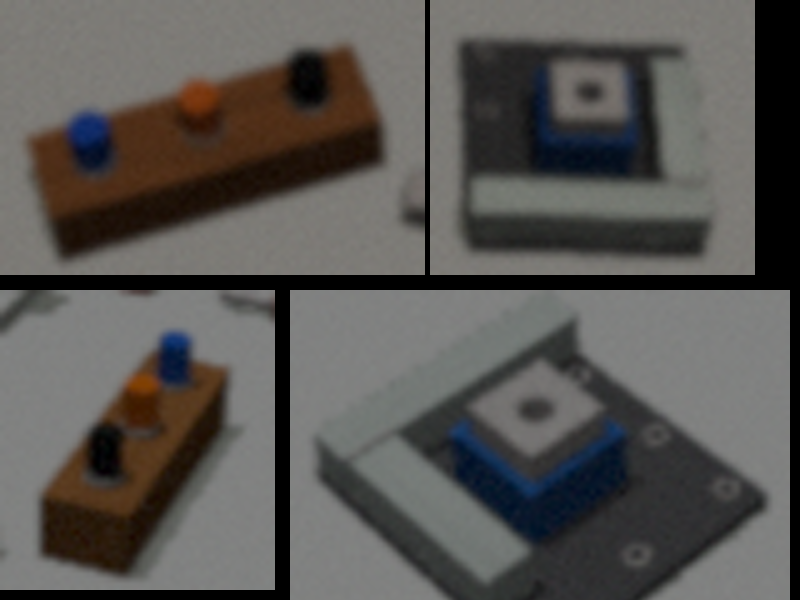

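The zooms show orange in the middle rack hole, between blue and black. The nest hole is clear in both views.

```bash
python3 - <<'E'
import cv2
from h import *
from plant import imaging
I={n:imaging.camera_info(n) for n in("scene","side")}
C={}
for n,r1,h in [("scene",(175,205,195,228),(312,168,323,180)),("side",(265,150,282,170),(209,239,230,256))]:
    im=cv2.imread(f"pics/{n}0.png");hsv=cv2.cvtColor(im,cv2.COLOR_BGR2HSV)
    o=blobs(hsv,(3,190,95),(16,255,255),r1); print(n,"orange",o)
    g=cv2.cvtColor(im,cv2.COLOR_BGR2GRAY)[h[1]:h[3],h[0]:h[2]].astype(float)
    print(g.astype(int)[::1])
    w=np.clip(np.median(g)-15-g,0,None);yy,xx=np.mgrid[h[1]:h[3],h[0]:h[2]]
    # keep central component
    if n=="scene": sel=(abs(xx-317)<=3)&(abs(yy-173.5)<=3)
    else: sel=(abs(xx-217)<=5)&(abs(yy-249)<=4)
    w=w*sel
    hc=((w*xx).sum()/w.sum(),(w*yy).sum()/w.sum());print("hole",hc)
    C[n]=(max(o,key=lambda t:t[0][4])[1],hc)
    print("cap plane z=.067",plane(I[n],C[n][0],.067),"hole",plane(I[n],hc,.06))
for k in(0,1): print(tri(ray(I['scene'],C['scene'][k]),ray(I['side'],C['side'][k])))
E
```

```text
scene orange [([181, 212, 8, 5, 28], [184.54, 214.21])]
[[106 107 107 105 104 103  99 100  99 101  94]
 [113 114 109 111 111 109 112 110 108 109 105]
 [114 112 110 104 103 103 105 111 112 114 110]
 [113 107  97  88  80  83  87  99 109 114 108]
 [113 105  83  67  58  56  65  86 104 113 111]
 [112 101  77  58  48  44  55  79 100 109 111]
 [112 106  90  72  59  55  65  85 102 112 111]
 [114 110 102  91  82  84  90 100 107 112 110]
 [115 108 109 106 104 103 108 109 109 109 109]
 [106 109 105 106 103 105 107 105 105 107 104]
 [ 87  89  86  89  88  89  88  87  89  90  89]
 [ 63  61  60  63  60  62  61  62  64  65  66]]
hole (np.float64(316.54524361948955), np.float64(172.94895591647332))
cap plane z=.067 [ 0.56015367 -0.19525102  0.067     ] hole [0.52140605 0.23693885 0.06      ]
side orange [([271, 152, 5, 4, 16], [273.0, 153.5])]
[[119 115 108  96  76  61  56  55  60  74  93  97  79  62  48  40  36  42
   46  50  70]
 [114 102  83  70  56  54  59  66  80  96 111 111 101  83  60  43  45  57
   56  61  65]
 [ 92  73  59  56  58  62  79  94 106 111 115 116 113 104  86  69  69  64
   56  73
[... 953 characters left out ...]
 117 114 108  96
   81  66  52]
 [ 57  61  77  98 109 115 116 115 115 114 114 115 118 118 112 101  85  67
   61  49  50]
 [ 54  56  61  77  95 112 117 116 115 115 116 113 114 113 100  84  64  52
   50  54  52]
 [ 51  53  54  60  77  91 109 112 115 115 114 111 107  91  76  61  54  50
   51  50  48]]
hole (np.float64(218.59896729776247), np.float64(248.5025817555938))
cap plane z=.067 [ 0.57989186 -0.21431455  0.067     ] hole [0.52309527 0.24105914 0.06      ]
(array([ 0.57090481, -0.19525387,  0.08020928]), [np.float64(0.0013610070477038064), np.float64(0.001361007047703771)])
(array([0.52242337, 0.23855265, 0.05908045]), [np.float64(0.002007601478872363), np.float64(0.0020076014788724806)])
```

```bash
python3 - <<'E'
import cv2
from h import *
from plant import imaging,status
I={n:imaging.camera_info(n) for n in("scene","side")}
b=tri(ray(I['scene'],(162.44,220.5)),ray(I['side'],(279.33,147.5)))
k=tri(ray(I['scene'],(206.5,210.5)),ray(I['side'],(266,180-.5)) )
print(b,k)
im=cv2.imread("pics/scene0.png");g=cv2.cvtColor(im,cv2.COLOR_BGR2GRAY)
for px in [(162.4,219.7),(184.5,213.2),(206.5,207)]: print(plane(I['scene'],px,.08))
# blue-square corners nest top (scene zoom): corners
for q in [(553,60),(620,55),(632,122),(555,128)]:
    print('nest corner',plane(I['scene'],((q[0]-430)/5+285-.4,q[1]/5+155-.4),.06))
s=status.observe();print(R.from_quat(s['eef_rot']).as_matrix().round(4))
w=imaging.camera_info('wrist');Rt=R.from_quat(s['eef_rot']).as_matrix()
print('cam in tool',Rt.T@(w['origin']-s['position']),(Rt.T@R.from_quat(w['attitude']).as_matrix()).round(3))
E
```

```text
(array([ 0.57156666, -0.25833984,  0.07229667]), [np.float64(0.004527760879484749), np.float64(0.004527760879484755)]) (array([ 0.55236948, -0.12141854,  0.03357884]), [np.float64(0.010241332770255749), np.float64(0.01024133277025571)])
[ 0.56965208 -0.26040845  0.08      ]
[ 0.56588517 -0.19531631  0.08      ]
[ 0.56299506 -0.12936242  0.08      ]
nest corner [0.49011532 0.22464388 0.06      ]
nest corner [0.49861355 0.26738542 0.06      ]
nest corner [0.55193623 0.25278756 0.06      ]
nest corner [0.54243231 0.20477782 0.06      ]
[[ 2.704e-01 -9.627e-01 -5.000e-04]
 [-9.627e-01 -2.704e-01  1.100e-03]
 [-1.200e-03  1.000e-04 -1.000e+00]]
cam in tool [ 0.00041009 -0.07047153  0.01836516] [[ 1.     0.     0.001]
 [ 0.    -0.968 -0.251]
 [ 0.001  0.251 -0.968]]
```

Call:
{"api": "apply_moves", "payload": {
  "moves": [
    {"dx":0.03,"dy":0.04,"wz":6},
    {"dx":0.06,"dy":0.08,"wz":12},
    {"dx":0.09,"dy":0.122,"wz":18},
    {"dx":0.12,"dy":0.163,"wz":24},
    {"dx":0.15,"dy":0.203,"wz":31},
    {"dx":0.18,"dy":0.244,"wz":38},
    {"dx":0.21,"dy":0.285,"wz":45},
    {"dx":0.24,"dy":0.325,"wz":52},
    {"dx":0.27,"dy":0.366,"wz":59},
    {"dx":0.3,"dy":0.407,"wz":65},
    {"dx":0.33,"dy":0.447,"wz":71},
    {"dx":0.36,"dy":0.488,"wz":75},
    {"dx":0.371,"dy":0.503,"wz":77},
    {"dx":0.371,"dy":0.503,"wz":77},
    {"dx":0.371,"dy":0.503,"wz":77}
  ]
}}

```text
$.moves[0]: bad value
```

```bash
cat > look.py <<'E'
import cv2,sys
from h import *
from plant import status, imaging
s=status.observe();w=imaging.camera_info('wrist');im=imaging.capture('wrist')
n=sys.argv[1]
np.save(f'pics/{n}.npy',np.array([s,w],dtype=object),allow_pickle=True)
cv2.imwrite(f'pics/{n}.png',im[:,:,::-1])
print(s['t'],s['position'],R.from_quat(s['eef_rot']).as_matrix().round(4).tolist(),s['ft_force'],s['q'].round(2))
E
python3 look.py w1
```

```text
0.15 [ 0.19599947 -0.69786968  0.40405929] [[0.2704, -0.9627, -0.0005], [-0.9627, -0.2704, 0.0011], [-0.0012, 0.0001, -1.0]] [ 0.05166115 -0.07703368  0.29128087] [ 1.22  0.6  -0.    1.6   0.    0.94 -0.08]
```

View pics/w1.png

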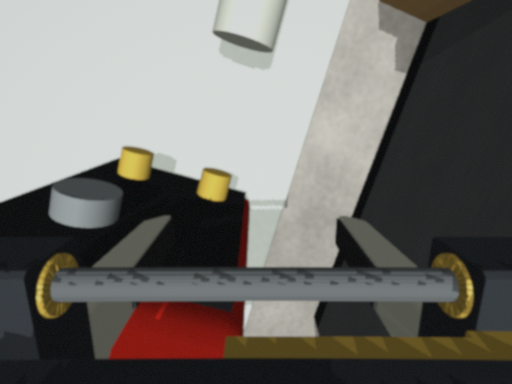

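The call was refused, so the rows apparently need every field.

Call:
{"api": "apply_moves", "payload": {
  "moves": [
    {"dx":0.03,"dy":0.04,"dz":0,"wx":0,"wy":0,"wz":6,"grip":0},
    {"dx":0.06,"dy":0.08,"dz":0,"wx":0,"wy":0,"wz":12,"grip":0},
    {"dx":0.09,"dy":0.122,"dz":0,"wx":0,"wy":0,"wz":18,"grip":0},
    {"dx":0.12,"dy":0.163,"dz":0,"wx":0,"wy":0,"wz":24,"grip":0},
    {"dx":0.15,"dy":0.203,"dz":0,"wx":0,"wy":0,"wz":31,"grip":0},
    {"dx":0.18,"dy":0.244,"dz":0,"wx":0,"wy":0,"wz":38,"grip":0},
    {"dx":0.21,"dy":0.285,"dz":0,"wx":0,"wy":0,"wz":45,"grip":0},
    {"dx":0.24,"dy":0.325,"dz":0,"wx":0,"wy":0,"wz":52,"grip":0},
    {"dx":0.27,"dy":0.366,"dz":0,"wx":0,"wy":0,"wz":59,"grip":0},
    {"dx":0.3,"dy":0.407,"dz":0,"wx":0,"wy":0,"wz":65,"grip":0},
    {"dx":0.33,"dy":0.447,"dz":0,"wx":0,"wy":0,"wz":71,"grip":0},
    {"dx":0.36,"dy":0.488,"dz":0,"wx":0,"wy":0,"wz":75,"grip":0},
    {"dx":0.371,"dy":0.503,"dz":0,"wx":0,"wy":0,"wz":77,"grip":0},
    {"dx":0.371,"dy":0.503,"dz":0,"wx":0,"wy":0,"wz":77,"grip":0},
    {"dx":0.371,"dy":0.503,"dz":0,"wx":0,"wy":0,"wz":77,"grip":0}
  ]
}}

```text
t: 2.08
position: [0.5661, -0.1968, 0.4045]
eef_rot: [1.0, 0.022, -0.001, 0.0]
ft_force: [0.6, 0.2, 0.1]
finger_gap: 0.999
```

```bash
python3 look.py w2
```

```text
2.075 [ 0.56607054 -0.19675382  0.40448958] [[0.999, 0.0439, -0.0011], [0.0439, -0.999, -0.001], [-0.0012, 0.0009, -1.0]] [0.63243216 0.15242481 0.13288423] [ 0.52  0.48 -0.41  1.88  0.25  0.84  0.03]
```

View pics/w2.png

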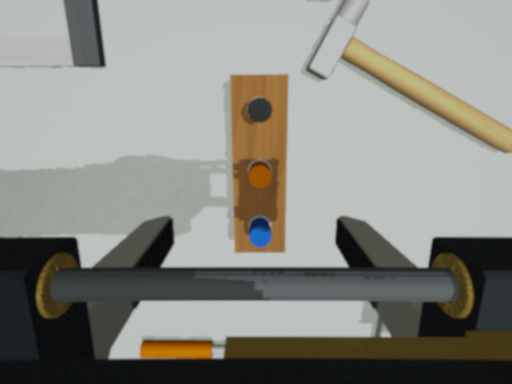

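The wrist view shows the orange cap at about (260,176) in the middle of the rack, with the jaws opening across it. I'll find the cap's top face more precisely.

```bash
python3 - <<'E'
import cv2
from h import *
im=cv2.imread('pics/w2.png');hsv=cv2.cvtColor(im,cv2.COLOR_BGR2HSV)
s,w=np.load('pics/w2.npy',allow_pickle=True)
for nm,lo,hi,r in [('or',(5,230,100),(13,255,255),(240,155,280,195)),('or2',(5,215,60),(14,255,255),(240,155,280,195)),('bl',(100,150,60),(130,255,255),(240,210,285,250)),('bk',(0,0,0),(180,255,60),(243,95,276,125))]:
    for b in blobs(hsv,lo,hi,r,40): print(nm,b,plane(w,b[1],.082))
print(hsv[160:192,260].tolist())
cv2.imwrite('pics/w2z.png',cv2.resize(im[150:200,230:290],None,fx=10,fy=10,interpolation=cv2.INTER_CUBIC))
# expected top circle size in px
print(proj(w,(.566,-.196,.082)),proj(w,(.578,-.196,.082)),proj(w,(.566,-.184,.082)))
E
```

```text
bl ([250, 219, 20, 27, 446], [259.49, 232.3]) [ 0.57497285 -0.25648222  0.082     ]
bk ([249, 99, 21, 22, 370], [259.05, 109.84]) [ 0.56854893 -0.13113783  0.082     ]
[[13, 35, 118], [12, 83, 95], [12, 187, 82], [15, 252, 81], [15, 250, 94], [15, 244, 120], [16, 248, 144], [16, 248, 152], [17, 255, 154], [16, 253, 154], [16, 243, 154], [16, 252, 154], [16, 250, 153], [16, 255, 153], [16, 255, 153], [16, 252, 154], [16, 255, 153], [16, 255, 153], [16, 255, 152], [16, 255, 152], [16, 255, 153], [16, 255, 152], [16, 255, 152], [16, 255, 152], [16, 255, 152], [16, 255, 152], [16, 240, 150], [16, 229, 139], [15, 196, 122], [15, 172, 111], [15, 167, 107], [16, 162, 107]]
[253.45904848 176.08699053] [265.36118992 176.59600585] [253.97553572 164.3506785 ]
```

View pics/w2z.png

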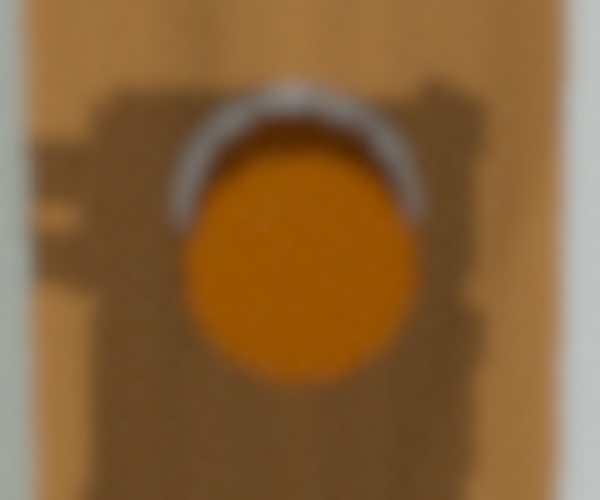

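The top face is a clean disc centred near (259.8,176.2). I'll compute its centre and the shift needed.

```bash
python3 - <<'E'
import cv2
from h import *
im=cv2.imread('pics/w2.png');hsv=cv2.cvtColor(im,cv2.COLOR_BGR2HSV)
s,w=np.load('pics/w2.npy',allow_pickle=True)
for b in blobs(hsv,(10,205,128),(20,255,255),(240,155,280,195),100):
    p=plane(w,b[1],.082);print(b,p)
T=R.from_quat(s['eef_rot']).as_matrix()
g=s['position']+T@[0,0,.167];print('grasp pt',g,'tool z err',T[:,2]); print(p-g)
E
```

```text
([249, 166, 23, 22, 398], [259.6, 176.53]) [ 0.57219929 -0.1961859   0.082     ]
grasp pt [ 0.56588399 -0.19691726  0.23748976] tool z err [-1.11705123e-03 -9.78699533e-04 -9.99998897e-01]
[ 0.00631529  0.00073136 -0.15548976]
```

Call:
{"api": "apply_moves", "payload": {
  "moves": [
    {"dx":0.003,"dy":0.0007,"dz":-0.03,"wx":0,"wy":0,"wz":0,"grip":0},
    {"dx":0.0063,"dy":0.0007,"dz":-0.07,"wx":0,"wy":0,"wz":0,"grip":0},
    {"dx":0.0063,"dy":0.0007,"dz":-0.11,"wx":0,"wy":0,"wz":0,"grip":0},
    {"dx":0.0063,"dy":0.0007,"dz":-0.12,"wx":0,"wy":0,"wz":0,"grip":0},
    {"dx":0.0063,"dy":0.0007,"dz":-0.12,"wx":0,"wy":0,"wz":0,"grip":0},
    {"dx":0.0063,"dy":0.0007,"dz":-0.12,"wx":0,"wy":0,"wz":0,"grip":0}
  ]
}}

```text
t: 2.88
position: [0.5737, -0.1947, 0.2862]
eef_rot: [1.0, 0.023, 0.001, 0.0]
ft_force: [0.1, -0.7, -0.7]
finger_gap: 0.997
```

```bash
python3 look.py w3; python3 - <<'E'
import cv2
from h import *
im=cv2.imread('pics/w3.png');hsv=cv2.cvtColor(im,cv2.COLOR_BGR2HSV)
s,w=np.load('pics/w3.npy',allow_pickle=True)
for b in blobs(hsv,(10,205,110),(20,255,255),(200,120,320,384),100):
    p=plane(w,b[1],.082);print(b,p)
T=R.from_quat(s['eef_rot']).as_matrix()
g=s['position']+T@[0,0,.167];print('grasp pt',g)
E
```

```text
2.875 [ 0.57367522 -0.19472681  0.28624656] [[0.9989, 0.0462, 0.002], [0.0462, -0.9989, -0.0008], [0.002, 0.0009, -1.0]] [ 0.0895293  -0.74649226 -0.72431176] [ 0.46  0.63 -0.34  1.96  0.35  0.61 -0.06]
([231, 203, 38, 35, 1018], [249.45, 219.64]) [ 0.57215931 -0.1958962   0.082     ]
grasp pt [ 0.57401362 -0.19485613  0.11924695]
```

View pics/w3.png

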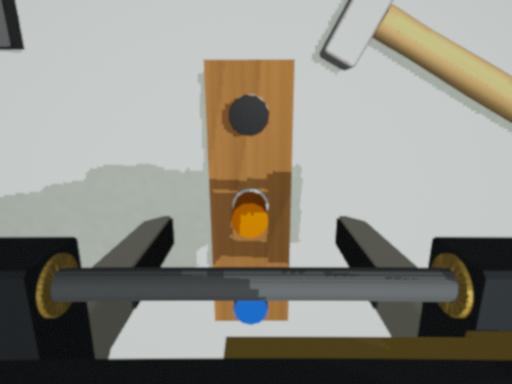

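Call:
{"api": "apply_moves", "payload": {
  "moves": [
    {"dx":-0.0018,"dy":-0.0011,"dz":-0.02,"wx":0,"wy":0,"wz":0,"grip":0},
    {"dx":-0.0018,"dy":-0.0011,"dz":-0.036,"wx":0,"wy":0,"wz":0,"grip":0},
    {"dx":-0.0018,"dy":-0.0011,"dz":-0.044,"wx":0,"wy":0,"wz":0,"grip":0},
    {"dx":-0.0018,"dy":-0.0011,"dz":-0.044,"wx":0,"wy":0,"wz":0,"grip":0},
    {"dx":-0.0018,"dy":-0.0011,"dz":-0.044,"wx":0,"wy":0,"wz":0,"grip":0},
    {"dx":-0.0018,"dy":-0.0011,"dz":-0.044,"wx":0,"wy":0,"wz":0,"grip":0}
  ]
}}

```text
t: 3.68
position: [0.5717, -0.1954, 0.2412]
eef_rot: [1.0, 0.023, 0.0, 0.0]
ft_force: [0.5, 0.1, -0.2]
finger_gap: 1.001
```

Call:
{"api": "apply_moves", "payload": {
  "moves": [
    {"dx":0,"dy":0,"dz":0,"wx":0,"wy":0,"wz":0,"grip":150},
    {"dx":0,"dy":0,"dz":0,"wx":0,"wy":0,"wz":0,"grip":255},
    {"dx":0,"dy":0,"dz":0,"wx":0,"wy":0,"wz":0,"grip":255},
    {"dx":0,"dy":0,"dz":0,"wx":0,"wy":0,"wz":0,"grip":255},
    {"dx":0,"dy":0,"dz":0,"wx":0,"wy":0,"wz":0,"grip":255},
    {"dx":0,"dy":0,"dz":0,"wx":0,"wy":0,"wz":0,"grip":255},
    {"dx":0,"dy":0,"dz":0,"wx":0,"wy":0,"wz":0,"grip":255},
    {"dx":0,"dy":0,"dz":0,"wx":0,"wy":0,"wz":0,"grip":255}
  ],
  "grip_force": 60
}}

```text
t: 4.68
position: [0.5715, -0.1954, 0.2407]
eef_rot: [1.0, 0.023, 0.0, 0.0]
ft_force: [0.0, 0.7, -0.8]
finger_gap: 0.248
```

Call:
{"api": "apply_moves", "payload": {
  "moves": [
    {"dx":0,"dy":0,"dz":0.01,"wx":0,"wy":0,"wz":0,"grip":255},
    {"dx":0,"dy":0,"dz":0.025,"wx":0,"wy":0,"wz":0,"grip":255},
    {"dx":0,"dy":0,"dz":0.045,"wx":0,"wy":0,"wz":0,"grip":255},
    {"dx":0,"dy":0,"dz":0.07,"wx":0,"wy":0,"wz":0,"grip":255},
    {"dx":0,"dy":0,"dz":0.1,"wx":0,"wy":0,"wz":0,"grip":255},
    {"dx":0,"dy":0,"dz":0.13,"wx":0,"wy":0,"wz":0,"grip":255},
    {"dx":0,"dy":0,"dz":0.15,"wx":0,"wy":0,"wz":0,"grip":255},
    {"dx":0,"dy":0,"dz":0.15,"wx":0,"wy":0,"wz":0,"grip":255}
  ]
}}

```text
t: 5.68
position: [0.5716, -0.1954, 0.3931]
eef_rot: [1.0, 0.023, 0.002, 0.001]
ft_force: [-0.6, -0.7, -0.5]
finger_gap: 0.243
```

```bash
python3 look.py w4
```

```text
5.675 [ 0.57164781 -0.1954038   0.39311254] [[0.9989, 0.0466, 0.0036], [0.0467, -0.9989, -0.0013], [0.0036, 0.0015, -1.0]] [-0.588295   -0.71212364 -0.50741128] [ 0.52  0.49 -0.41  1.88  0.26  0.82  0.02]
```

View pics/w4.png

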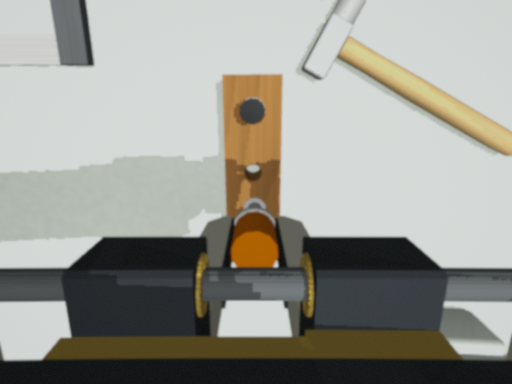

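The pin is held and its rack hole at about (252,168) is empty. The blue pin is hidden behind the gripper in this view. Next I carry it above the nest.

Call:
{"api": "apply_moves", "payload": {
  "moves": [
    {"dx":-0.003,"dy":0.025,"dz":0,"wx":0,"wy":0,"wz":0,"grip":255},
    {"dx":-0.008,"dy":0.065,"dz":0,"wx":0,"wy":0,"wz":0,"grip":255},
    {"dx":-0.013,"dy":0.11,"dz":0,"wx":0,"wy":0,"wz":0,"grip":255},
    {"dx":-0.018,"dy":0.16,"dz":0,"wx":0,"wy":0,"wz":0,"grip":255},
    {"dx":-0.024,"dy":0.21,"dz":0,"wx":0,"wy":0,"wz":0,"grip":255},
    {"dx":-0.03,"dy":0.26,"dz":0,"wx":0,"wy":0,"wz":0,"grip":255},
    {"dx":-0.035,"dy":0.31,"dz":0,"wx":0,"wy":0,"wz":0,"grip":255},
    {"dx":-0.04,"dy":0.36,"dz":0,"wx":0,"wy":0,"wz":0,"grip":255},
    {"dx":-0.045,"dy":0.4,"dz":0,"wx":0,"wy":0,"wz":0,"grip":255},
    {"dx":-0.048,"dy":0.425,"dz":0,"wx":0,"wy":0,"wz":0,"grip":255},
    {"dx":-0.049,"dy":0.434,"dz":0,"wx":0,"wy":0,"wz":0,"grip":255},
    {"dx":-0.049,"dy":0.434,"dz":0,"wx":0,"wy":0,"wz":0,"grip":255},
    {"dx":-0.049,"dy":0.434,"dz":0,"wx":0,"wy":0,"wz":0,"grip":255},
    {"dx":-0.049,"dy":0.434,"dz":0,"wx":0,"wy":0,"wz":0,"grip":255}
  ]
}}

```text
t: 7.48
position: [0.5229, 0.2374, 0.3907]
eef_rot: [1.0, 0.023, -0.0, 0.0]
ft_force: [-0.1, -0.3, -0.1]
finger_gap: 0.247
```

```bash
python3 look.py w5; python3 - <<'E'
import cv2
im=cv2.imread('pics/w5.png')
cv2.imwrite('pics/w5z.png',cv2.resize(im[130:280,180:340],None,fx=4,fy=4,interpolation=cv2.INTER_CUBIC))
E
```

```text
7.475 [0.52285339 0.23740912 0.39067501] [[0.999, 0.0452, -0.0], [0.0452, -0.999, -0.0005], [-0.0, 0.0005, -1.0]] [-0.05286611 -0.2746293  -0.13730774] [-0.22  0.47 -0.44  1.95  0.27  0.79 -0.76]
```

View pics/w5z.png

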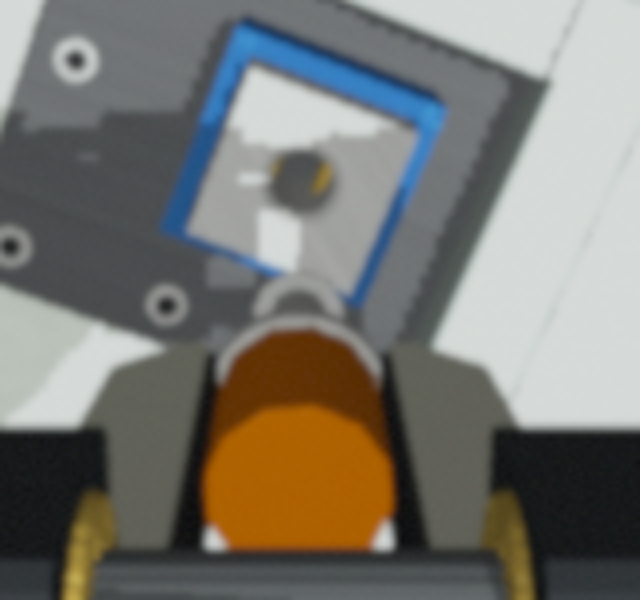

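View pics/w5.png

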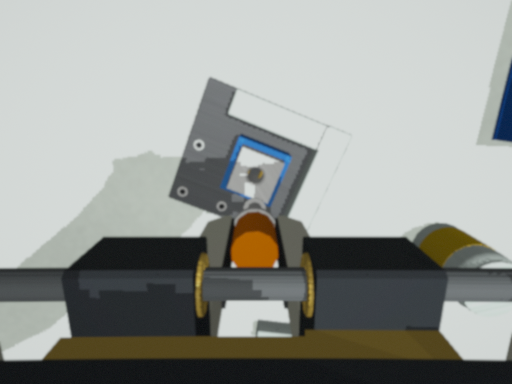

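The zoom shows the hole at about (255.1,174.9), the cap top centred near (254.4,253.9) and the flange near (254.6,228.6).

```bash
python3 - <<'E'
from h import *
s,w=np.load('pics/w5.npy',allow_pickle=True)
T=R.from_quat(s['eef_rot']).as_matrix()
print('hole',plane(w,(255.1,174.9),.06))
z=s['position'][2]
print('cap',plane(w,(254.4,253.9),z-.1587),'fl',plane(w,(254.6,228.6),z-.2367+.048))
g=s['position']+T@[0,0,.167];print('grasp',g)
print('pred fl edges',proj(w,g+[0,0.013,-.035]),proj(w,g+[.013,0,-.035]),proj(w,g+[-.013,0,-.035]))
print('pred cap',[proj(w,[g[0]+a,g[1]+b,z-.1587]).round(1) for a,b in((0,0),(.012,0),(-.012,0),(0,.012))])
E
```

```text
hole [0.52481794 0.23773505 0.06      ]
cap [0.52408986 0.23557645 0.23197501] fl [0.5241759  0.23668114 0.20197501]
grasp [0.52284957 0.23732383 0.22367503]
pred fl edges [253.42838665 199.74656929] [273.10293577 220.32803364] [231.902672   218.59363821]
pred cap [array([252.1, 250.6]), array([276.3, 251.6]), array([227.8, 249.6]), array([253.1, 227.9])]
```

```bash
python3 - <<'E'
import cv2
from h import *
s,w=np.load('pics/w5.npy',allow_pickle=True)
z=s['position'][2]; tip=z-.2367
im=cv2.imread('pics/w5.png');o=im.copy()
def circ(c,zz,r,col):
    pts=np.array([proj(w,(c[0]+r*np.cos(t),c[1]+r*np.sin(t),zz)) for t in np.linspace(0,6.3,60)])
    global o
    cv2.polylines(o2,[((pts-[180,130]+.5)*5).astype(int)],True,col,1)
o2=cv2.resize(im[130:280,180:340],None,fx=5,fy=4*5/4,interpolation=cv2.INTER_CUBIC)[:600]
c=(.5241,.2362)
circ(c,tip+.078,.012,(0,255,0));circ(c,tip+.048,.013,(0,0,255));circ(c,tip+.008,.008,(255,0,255));circ(c,tip+.026,.008,(255,255,0));circ((.5248,.2377),.06,.0085,(0,255,0))
cv2.imwrite('pics/w5o.png',o2)
E
```

```text
(no output)
```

View pics/w5o.png

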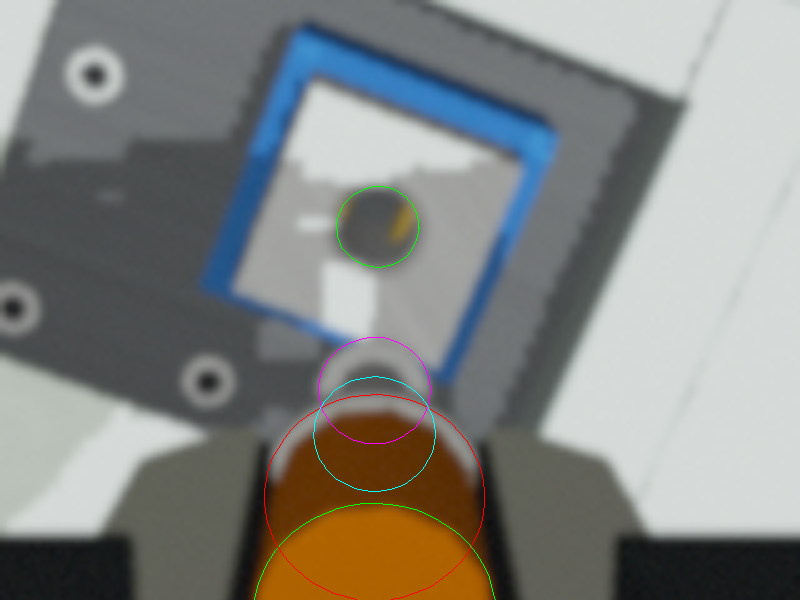

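The overlay fits the pin straight at (.5241,.2362) and the hole at (.5248,.2377). I'll shift by that difference and come down to just above the mouth.

Call:
{"api": "apply_moves", "payload": {
  "moves": [
    {"dx":0.0007,"dy":0.0015,"dz":-0.02,"wx":0,"wy":0,"wz":0,"grip":255},
    {"dx":0.0007,"dy":0.0015,"dz":-0.045,"wx":0,"wy":0,"wz":0,"grip":255},
    {"dx":0.0007,"dy":0.0015,"dz":-0.07,"wx":0,"wy":0,"wz":0,"grip":255},
    {"dx":0.0007,"dy":0.0015,"dz":-0.08,"wx":0,"wy":0,"wz":0,"grip":255},
    {"dx":0.0007,"dy":0.0015,"dz":-0.08,"wx":0,"wy":0,"wz":0,"grip":255},
    {"dx":0.0007,"dy":0.0015,"dz":-0.08,"wx":0,"wy":0,"wz":0,"grip":255},
    {"dx":0.0007,"dy":0.0015,"dz":-0.08,"wx":0,"wy":0,"wz":0,"grip":255}
  ]
}}

```text
t: 8.4
position: [0.5234, 0.2402, 0.3116]
eef_rot: [1.0, 0.023, 0.001, -0.0]
ft_force: [-0.3, 0.3, -0.9]
finger_gap: 0.246
```

```bash
python3 look.py w6; python3 - <<'E'
import cv2
from h import *
from plant import imaging
s,w=np.load('pics/w6.npy',allow_pickle=True)
z=s['position'][2]; tip=z-.2367;print('tip z',tip)
im=cv2.imread('pics/w6.png')
x0,y0=180,160
o2=cv2.resize(im[y0:y0+120,x0:x0+160],None,fx=5,fy=5,interpolation=cv2.INTER_CUBIC)
cv2.imwrite('pics/w6z.png',o2)
S=imaging.capture('side');sc=imaging.capture('scene')
a=cv2.resize(S[200:290,180:260],None,fx=5,fy=5,interpolation=cv2.INTER_CUBIC);b=cv2.resize(sc[140:230,285:365],None,fx=5,fy=5,interpolation=cv2.INTER_CUBIC)
cv2.imwrite('pics/ss6.png',np.hstack([a,b])[:,:,::-1])
E
```

```text
8.4 [0.5234282  0.24020578 0.31159061] [[0.9989, 0.0468, 0.0013], [0.0468, -0.9989, 0.0005], [0.0013, -0.0005, -1.0]] [-0.27950866  0.26934728 -0.94112757] [-0.27  0.57 -0.38  2.01  0.35  0.62 -0.83]
tip z 0.07489061291746815
```

View pics/w6z.png

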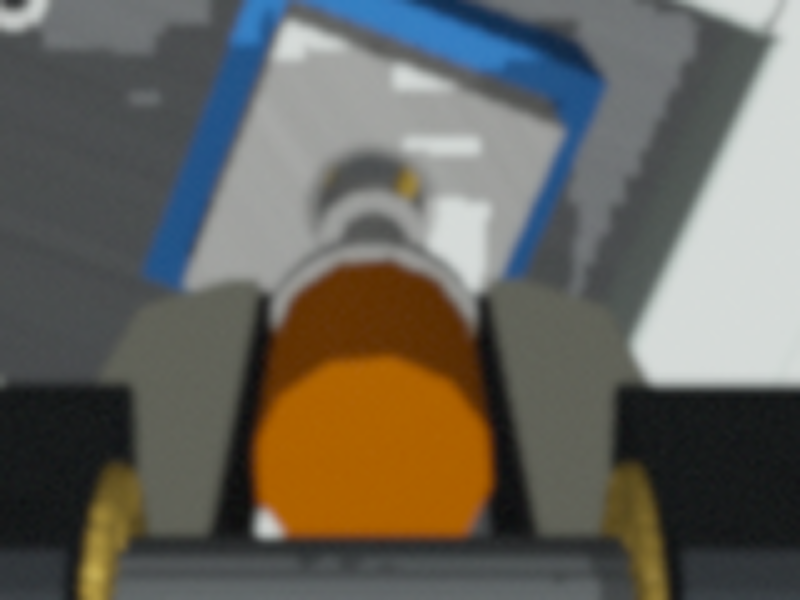

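View pics/ss6.png

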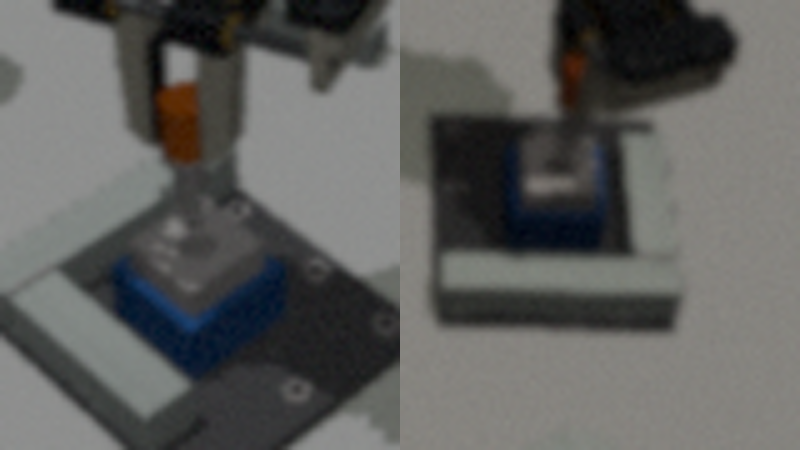

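```bash
cat > ov.py <<'E'
import cv2,sys
from h import *
n=sys.argv[1];x0,y0=180,int(sys.argv[2]);hx,hy,px,py=map(float,sys.argv[3:7])
s,w=np.load(f'pics/{n}.npy',allow_pickle=True)
tip=s['position'][2]-.2367
im=cv2.imread(f'pics/{n}.png')
o2=cv2.resize(im[y0:y0+120,x0:x0+160],None,fx=5,fy=5,interpolation=cv2.INTER_CUBIC)
def circ(c,zz,r,col):
    pts=np.array([proj(w,(c[0]+r*np.cos(t),c[1]+r*np.sin(t),zz)) for t in np.linspace(0,6.3,60)])
    cv2.polylines(o2,[((pts-[x0,y0]+.5)*5).astype(int)],True,col,1)
h=(hx,hy);c=(px,py)
circ(h,.058,.0085,(0,255,0));circ(h,.06,.0105,(0,255,0))
circ(c,tip+.078,.012,(0,255,0));circ(c,tip+.048,.013,(0,0,255));circ(c,tip+.009,.008,(255,0,255))
cv2.imwrite(f'pics/{n}o.png',o2)
E
python3 ov.py w6 160 .5248 .2377 .5247 .2390
```

```text
(no output)
```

View pics/w6o.png

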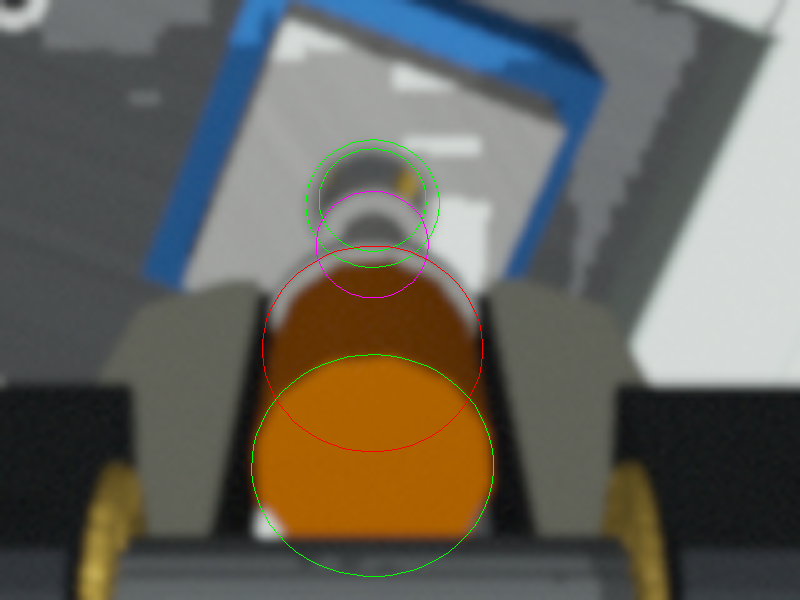

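The pin fit is good. The hole sits about 1 mm nearer than drawn, so I'll shift y by -2 mm, lower 11 mm and look again.

Call:
{"api": "apply_moves", "payload": {
  "moves": [
    {"dx":0,"dy":-0.001,"dz":0,"wx":0,"wy":0,"wz":0,"grip":255},
    {"dx":0,"dy":-0.002,"dz":-0.005,"wx":0,"wy":0,"wz":0,"grip":255},
    {"dx":0,"dy":-0.002,"dz":-0.011,"wx":0,"wy":0,"wz":0,"grip":255},
    {"dx":0,"dy":-0.002,"dz":-0.011,"wx":0,"wy":0,"wz":0,"grip":255},
    {"dx":0,"dy":-0.002,"dz":-0.011,"wx":0,"wy":0,"wz":0,"grip":255},
    {"dx":0,"dy":-0.002,"dz":-0.011,"wx":0,"wy":0,"wz":0,"grip":255}
  ]
}}

```text
t: 9.3
position: [0.5233, 0.2382, 0.2998]
eef_rot: [1.0, 0.023, 0.0, -0.0]
ft_force: [-0.6, 0.3, -0.9]
finger_gap: 0.249
```

```bash
python3 look.py w7;python3 - <<'E'
from plant import status
s=status.observe();print(s['position'])
E
python3 - <<'E'
import numpy as np
s,w=np.load('pics/w7.npy',allow_pickle=True);print(s['position']+[.00125,-.0012,0])
E
python3 ov.py w7 170 .5247 .2367 .5247 .2370
```

```text
9.3 [0.52327065 0.23819467 0.29980115] [[0.9989, 0.047, 0.0002], [0.047, -0.9989, 0.0001], [0.0002, -0.0001, -1.0]] [-0.57429671  0.30920268 -0.87320611] [-0.27  0.58 -0.37  2.02  0.36  0.6  -0.84]
[0.5232579  0.23814227 0.29981873]
[0.52452065 0.23699467 0.29980115]
```

View pics/w7o.png

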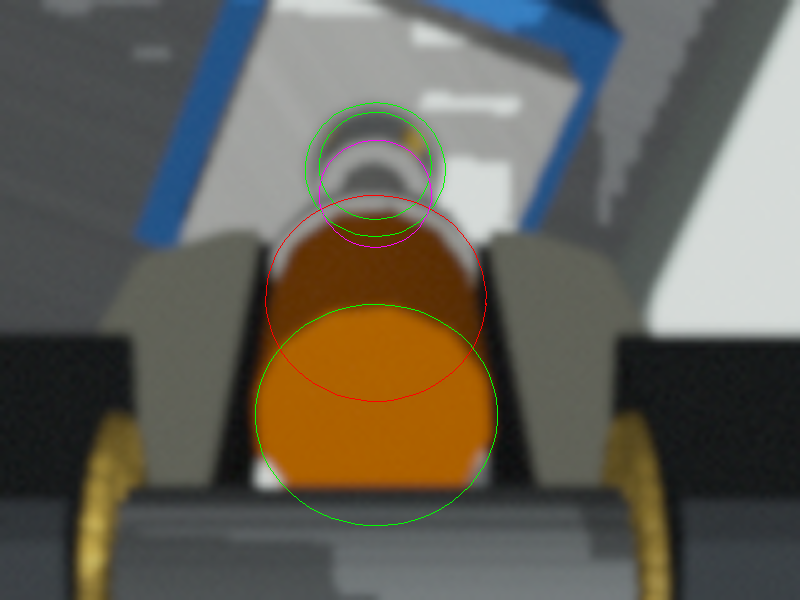

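The pin is now aligned to within about 0.3 mm. I'll enter the bore gently and watch the lateral forces.

Call:
{"api": "apply_moves", "payload": {
  "moves": [
    {"dx":0.0003,"dy":-0.0003,"dz":-0.003,"wx":0,"wy":0,"wz":0,"grip":255},
    {"dx":0.0003,"dy":-0.0003,"dz":-0.006,"wx":0,"wy":0,"wz":0,"grip":255},
    {"dx":0.0003,"dy":-0.0003,"dz":-0.01,"wx":0,"wy":0,"wz":0,"grip":255},
    {"dx":0.0003,"dy":-0.0003,"dz":-0.01,"wx":0,"wy":0,"wz":0,"grip":255}
  ]
}}

```text
t: 9.85
position: [0.5234, 0.2378, 0.2893]
eef_rot: [1.0, 0.023, -0.0, 0.0]
ft_force: [0.4, -0.1, -1.3]
finger_gap: 0.247
```

Call:
{"api": "apply_moves", "payload": {
  "moves": [
    {"dx":0,"dy":0,"dz":-0.002,"wx":0,"wy":0,"wz":0,"grip":255},
    {"dx":0,"dy":0,"dz":-0.004,"wx":0,"wy":0,"wz":0,"grip":255},
    {"dx":0,"dy":0,"dz":-0.004,"wx":0,"wy":0,"wz":0,"grip":255}
  ]
}}

```text
t: 10.22
position: [0.5235, 0.2378, 0.2856]
eef_rot: [1.0, 0.023, -0.0, 0.0]
ft_force: [0.3, 0.6, -1.3]
finger_gap: 0.25
```

Call:
{"api": "apply_moves", "payload": {
  "moves": [
    {"dx":0,"dy":0,"dz":-0.003,"wx":0,"wy":0,"wz":0,"grip":255},
    {"dx":0,"dy":0,"dz":-0.006,"wx":0,"wy":0,"wz":0,"grip":255},
    {"dx":0,"dy":0,"dz":-0.008,"wx":0,"wy":0,"wz":0,"grip":255},
    {"dx":0,"dy":0,"dz":-0.008,"wx":0,"wy":0,"wz":0,"grip":255}
  ]
}}

```text
t: 10.72
position: [0.5235, 0.2378, 0.2775]
eef_rot: [1.0, 0.023, -0.0, 0.0]
ft_force: [0.3, 0.4, -1.8]
finger_gap: 0.249
```

Call:
{"api": "apply_moves", "payload": {
  "moves": [
    {"dx":0,"dy":0,"dz":-0.001,"wx":0,"wy":0,"wz":0,"grip":255},
    {"dx":0,"dy":0,"dz":-0.002,"wx":0,"wy":0,"wz":0,"grip":255},
    {"dx":0,"dy":0,"dz":-0.002,"wx":0,"wy":0,"wz":0,"grip":255}
  ]
}}

```text
t: 11.1
position: [0.5235, 0.2378, 0.2757]
eef_rot: [1.0, 0.023, -0.0, 0.0]
ft_force: [0.2, 0.1, -0.3]
finger_gap: 0.25
```

Call:
{"api": "apply_moves", "payload": {
  "moves": [
    {"dx":0,"dy":0,"dz":-0.001,"wx":0,"wy":0,"wz":0,"grip":255},
    {"dx":0,"dy":0,"dz":-0.002,"wx":0,"wy":0,"wz":0,"grip":255},
    {"dx":0,"dy":0,"dz":-0.002,"wx":0,"wy":0,"wz":0,"grip":255}
  ]
}}

```text
t: 11.48
position: [0.5235, 0.2378, 0.2736]
eef_rot: [1.0, 0.023, -0.0, 0.0]
ft_force: [-0.9, -0.4, -1.1]
finger_gap: 0.249
```

Call:
{"api": "apply_moves", "payload": {
  "moves": [
    {"dx":0,"dy":0,"dz":-0.001,"wx":0,"wy":0,"wz":0,"grip":255},
    {"dx":0,"dy":0,"dz":-0.002,"wx":0,"wy":0,"wz":0,"grip":255},
    {"dx":0,"dy":0,"dz":-0.002,"wx":0,"wy":0,"wz":0,"grip":255}
  ]
}}

```text
t: 11.85
position: [0.5235, 0.2378, 0.2716]
eef_rot: [1.0, 0.023, -0.0, 0.0]
ft_force: [-0.4, 0.4, -0.7]
finger_gap: 0.248
```

Call:
{"api": "apply_moves", "payload": {
  "moves": [
    {"dx":0,"dy":0,"dz":-0.001,"wx":0,"wy":0,"wz":0,"grip":255},
    {"dx":0,"dy":0,"dz":-0.002,"wx":0,"wy":0,"wz":0,"grip":255},
    {"dx":0,"dy":0,"dz":-0.002,"wx":0,"wy":0,"wz":0,"grip":255}
  ]
}}

```text
t: 12.22
position: [0.5235, 0.2378, 0.2696]
eef_rot: [1.0, 0.023, -0.0, 0.0]
ft_force: [0.1, -0.6, -0.0]
finger_gap: 0.248
```

Call:
{"api": "apply_moves", "payload": {
  "moves": [
    {"dx":0,"dy":0,"dz":-0.001,"wx":0,"wy":0,"wz":0,"grip":255},
    {"dx":0,"dy":0,"dz":-0.001,"wx":0,"wy":0,"wz":0,"grip":255}
  ]
}}

```text
t: 12.48
position: [0.5235, 0.2379, 0.2687]
eef_rot: [1.0, 0.023, 0.0, -0.0]
ft_force: [-0.7, 0.1, -0.2]
finger_gap: 0.249
```

Call:
{"api": "apply_moves", "payload": {
  "moves": [
    {"dx":0,"dy":0,"dz":-0.001,"wx":0,"wy":0,"wz":0,"grip":255},
    {"dx":0,"dy":0,"dz":-0.001,"wx":0,"wy":0,"wz":0,"grip":255}
  ]
}}

```text
t: 12.72
position: [0.5236, 0.2379, 0.2679]
eef_rot: [1.0, 0.023, 0.0, -0.0]
ft_force: [-1.1, 0.8, 3.4]
finger_gap: 0.244
```

Call:
{"api": "apply_moves", "payload": {
  "moves": [
    {"dx":0,"dy":0,"dz":-0.001,"wx":0,"wy":0,"wz":0,"grip":255},
    {"dx":0,"dy":0,"dz":-0.001,"wx":0,"wy":0,"wz":0,"grip":255}
  ]
}}

```text
t: 12.98
position: [0.5237, 0.2379, 0.2669]
eef_rot: [1.0, 0.023, 0.0, -0.0]
ft_force: [-0.4, 0.1, 3.6]
finger_gap: 0.244
```

Call:
{"api": "apply_moves", "payload": {
  "moves": [
    {"dx":0,"dy":0,"dz":-0.0007,"wx":0,"wy":0,"wz":0,"grip":255},
    {"dx":0,"dy":0,"dz":-0.0007,"wx":0,"wy":0,"wz":0,"grip":255}
  ]
}}

```text
t: 13.22
position: [0.5237, 0.2379, 0.2662]
eef_rot: [1.0, 0.023, 0.0, -0.0]
ft_force: [-0.3, -0.3, 3.5]
finger_gap: 0.25
```

Call:
{"api": "apply_moves", "payload": {
  "moves": [
    {"dx":0,"dy":0,"dz":-0.0007,"wx":0,"wy":0,"wz":0,"grip":255},
    {"dx":0,"dy":0,"dz":-0.0007,"wx":0,"wy":0,"wz":0,"grip":255}
  ]
}}

```text
t: 13.48
position: [0.5237, 0.2379, 0.2655]
eef_rot: [1.0, 0.023, 0.0, -0.0]
ft_force: [-0.4, 0.3, 4.9]
finger_gap: 0.249
```

Call:
{"api": "apply_moves", "payload": {
  "moves": [
    {"dx":0,"dy":0,"dz":-0.001,"wx":0,"wy":0,"wz":0,"grip":255},
    {"dx":0,"dy":0,"dz":-0.001,"wx":0,"wy":0,"wz":0,"grip":255}
  ]
}}

```text
t: 13.72
position: [0.5237, 0.238, 0.2645]
eef_rot: [1.0, 0.023, 0.0, -0.0]
ft_force: [-0.5, -1.0, 4.9]
finger_gap: 0.247
```

Call:
{"api": "apply_moves", "payload": {
  "moves": [
    {"dx":0,"dy":0,"dz":-0.001,"wx":0,"wy":0,"wz":0,"grip":255},
    {"dx":0,"dy":0,"dz":-0.001,"wx":0,"wy":0,"wz":0,"grip":255}
  ]
}}

```text
t: 13.98
position: [0.5237, 0.238, 0.2634]
eef_rot: [1.0, 0.023, 0.0, -0.0]
ft_force: [0.1, -0.1, 4.9]
finger_gap: 0.247
```

Call:
{"api": "apply_moves", "payload": {
  "moves": [
    {"dx":0,"dy":0,"dz":-0.001,"wx":0,"wy":0,"wz":0,"grip":255},
    {"dx":0,"dy":0,"dz":-0.001,"wx":0,"wy":0,"wz":0,"grip":255}
  ]
}}

```text
t: 14.22
position: [0.5236, 0.2379, 0.2623]
eef_rot: [1.0, 0.024, 0.0, -0.0]
ft_force: [0.7, 1.1, 2.9]
finger_gap: 0.245
```

Call:
{"api": "apply_moves", "payload": {
  "moves": [
    {"dx":0,"dy":0,"dz":-0.001,"wx":0,"wy":0,"wz":0,"grip":255},
    {"dx":0,"dy":0,"dz":-0.001,"wx":0,"wy":0,"wz":0,"grip":255}
  ]
}}

```text
t: 14.48
position: [0.5235, 0.2378, 0.261]
eef_rot: [1.0, 0.023, -0.0, -0.0]
ft_force: [0.3, 1.9, -0.4]
finger_gap: 0.251
```

Call:
{"api": "apply_moves", "payload": {
  "moves": [
    {"dx":0,"dy":0,"dz":-0.001,"wx":0,"wy":0,"wz":0,"grip":255},
    {"dx":0,"dy":0,"dz":-0.002,"wx":0,"wy":0,"wz":0,"grip":255},
    {"dx":0,"dy":0,"dz":-0.002,"wx":0,"wy":0,"wz":0,"grip":255}
  ]
}}

```text
t: 14.85
position: [0.5234, 0.2376, 0.259]
eef_rot: [1.0, 0.023, -0.0, 0.0]
ft_force: [0.3, 0.1, -1.5]
finger_gap: 0.25
```

Call:
{"api": "apply_moves", "payload": {
  "moves": [
    {"dx":0,"dy":0,"dz":-0.001,"wx":0,"wy":0,"wz":0,"grip":255},
    {"dx":0,"dy":0,"dz":-0.002,"wx":0,"wy":0,"wz":0,"grip":255},
    {"dx":0,"dy":0,"dz":-0.002,"wx":0,"wy":0,"wz":0,"grip":255}
  ]
}}

```text
t: 15.22
position: [0.5235, 0.2377, 0.2572]
eef_rot: [1.0, 0.023, -0.0, 0.0]
ft_force: [0.4, 0.4, -1.8]
finger_gap: 0.246
```

Call:
{"api": "apply_moves", "payload": {
  "moves": [
    {"dx":0,"dy":0,"dz":-0.001,"wx":0,"wy":0,"wz":0,"grip":255},
    {"dx":0,"dy":0,"dz":-0.002,"wx":0,"wy":0,"wz":0,"grip":255},
    {"dx":0,"dy":0,"dz":-0.002,"wx":0,"wy":0,"wz":0,"grip":255}
  ]
}}

```text
t: 15.6
position: [0.5235, 0.2378, 0.2552]
eef_rot: [1.0, 0.023, -0.0, 0.0]
ft_force: [0.1, 0.0, -0.6]
finger_gap: 0.251
```

Free again after the catches. Now I'll ease onto the flange stop in small steps.

Call:
{"api": "apply_moves", "payload": {
  "moves": [
    {"dx":0,"dy":0,"dz":-0.001,"wx":0,"wy":0,"wz":0,"grip":255},
    {"dx":0,"dy":0,"dz":-0.001,"wx":0,"wy":0,"wz":0,"grip":255}
  ]
}}

```text
t: 15.85
position: [0.5235, 0.2378, 0.2543]
eef_rot: [1.0, 0.023, -0.0, 0.0]
ft_force: [0.5, -0.0, -0.5]
finger_gap: 0.247
```

Call:
{"api": "apply_moves", "payload": {
  "moves": [
    {"dx":0,"dy":0,"dz":-0.0008,"wx":0,"wy":0,"wz":0,"grip":255},
    {"dx":0,"dy":0,"dz":-0.0008,"wx":0,"wy":0,"wz":0,"grip":255}
  ]
}}

```text
t: 16.1
position: [0.5235, 0.2378, 0.2535]
eef_rot: [1.0, 0.023, -0.0, 0.0]
ft_force: [0.2, 0.4, -0.2]
finger_gap: 0.252
```

Call:
{"api": "apply_moves", "payload": {
  "moves": [
    {"dx":0,"dy":0,"dz":-0.0005,"wx":0,"wy":0,"wz":0,"grip":255},
    {"dx":0,"dy":0,"dz":-0.0005,"wx":0,"wy":0,"wz":0,"grip":255}
  ]
}}

```text
t: 16.35
position: [0.5235, 0.2378, 0.253]
eef_rot: [1.0, 0.023, -0.0, 0.0]
ft_force: [-0.1, -0.1, -1.2]
finger_gap: 0.247
```

Call:
{"api": "apply_moves", "payload": {
  "moves": [
    {"dx":0,"dy":0,"dz":-0.0005,"wx":0,"wy":0,"wz":0,"grip":255},
    {"dx":0,"dy":0,"dz":-0.0005,"wx":0,"wy":0,"wz":0,"grip":255}
  ]
}}

```text
t: 16.6
position: [0.5236, 0.2378, 0.2526]
eef_rot: [1.0, 0.023, 0.0, 0.0]
ft_force: [-0.2, -0.1, 1.2]
finger_gap: 0.251
```

Contact comes at the predicted height, TCP z about 0.2527. I'll press a little further to confirm the stop.

Call:
{"api": "apply_moves", "payload": {
  "moves": [
    {"dx":0,"dy":0,"dz":-0.0005,"wx":0,"wy":0,"wz":0,"grip":255},
    {"dx":0,"dy":0,"dz":-0.0005,"wx":0,"wy":0,"wz":0,"grip":255}
  ]
}}

```text
t: 16.85
position: [0.5235, 0.2378, 0.2522]
eef_rot: [1.0, 0.023, 0.0, 0.0]
ft_force: [-1.2, -1.3, 5.2]
finger_gap: 0.25
```

Call:
{"api": "apply_moves", "payload": {
  "moves": [
    {"dx":0,"dy":0,"dz":-0.0005,"wx":0,"wy":0,"wz":0,"grip":255},
    {"dx":0,"dy":0,"dz":-0.0005,"wx":0,"wy":0,"wz":0,"grip":255}
  ]
}}

```text
t: 17.1
position: [0.5235, 0.2378, 0.2519]
eef_rot: [1.0, 0.023, 0.0, 0.0]
ft_force: [-1.1, -1.2, 8.8]
finger_gap: 0.249
```

Call:
{"api": "apply_moves", "payload": {
  "moves": [
    {"dx":0,"dy":0,"dz":-0.0005,"wx":0,"wy":0,"wz":0,"grip":255},
    {"dx":0,"dy":0,"dz":-0.0008,"wx":0,"wy":0,"wz":0,"grip":255},
    {"dx":0,"dy":0,"dz":-0.0008,"wx":0,"wy":0,"wz":0,"grip":255}
  ]
}}

```text
t: 17.48
position: [0.5235, 0.2379, 0.2515]
eef_rot: [1.0, 0.023, 0.0, 0.0]
ft_force: [-2.7, -2.3, 13.1]
finger_gap: 0.25
```

```bash
python3 look.py w8; python3 - <<'E'
import cv2,numpy as np
from plant import imaging
S=imaging.capture('side')
cv2.imwrite('pics/s8.png',cv2.resize(S[200:290,170:270],None,fx=6,fy=6,interpolation=cv2.INTER_CUBIC)[:,:,::-1])
E
```

```text
17.475 [0.52347896 0.23787909 0.25152718] [[0.9989, 0.0469, 0.0007], [0.0469, -0.9989, -0.0001], [0.0007, 0.0001, -1.0]] [-2.7002849  -2.28643886 13.05273571] [-0.31  0.65 -0.32  2.05  0.41  0.5  -0.89]
```

View pics/w8.png

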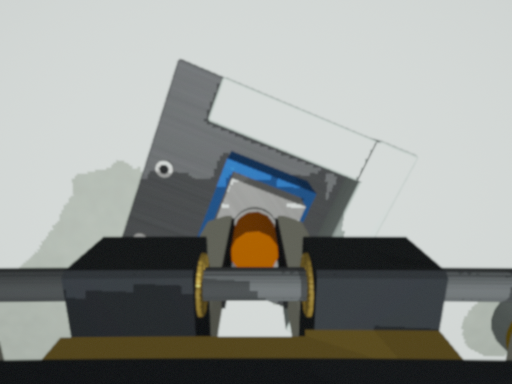

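View pics/s8.png

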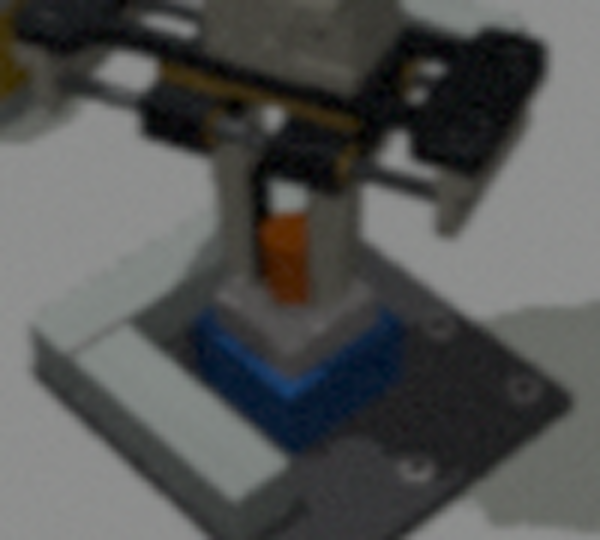

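The flange is resting on the nest, with 13 N pressing and no slip. Now I take up the play slowly.

Call:
{"api": "apply_moves", "payload": {
  "moves": [
    {"dx":0,"dy":0,"dz":0.001,"wx":0,"wy":0,"wz":0,"grip":255},
    {"dx":0,"dy":0,"dz":0.002,"wx":0,"wy":0,"wz":0,"grip":255},
    {"dx":0,"dy":0,"dz":0.003,"wx":0,"wy":0,"wz":0,"grip":255},
    {"dx":0,"dy":0,"dz":0.003,"wx":0,"wy":0,"wz":0,"grip":255}
  ]
}}

```text
t: 18.08
position: [0.5235, 0.2378, 0.2535]
eef_rot: [1.0, 0.023, -0.0, 0.0]
ft_force: [-0.5, 0.6, 0.2]
finger_gap: 0.251
```

Call:
{"api": "apply_moves", "payload": {
  "moves": [
    {"dx":0,"dy":0,"dz":0.001,"wx":0,"wy":0,"wz":0,"grip":255},
    {"dx":0,"dy":0,"dz":0.001,"wx":0,"wy":0,"wz":0,"grip":255}
  ]
}}

```text
t: 18.32
position: [0.5236, 0.2378, 0.2547]
eef_rot: [1.0, 0.023, -0.0, 0.0]
ft_force: [1.3, 0.2, -1.4]
finger_gap: 0.247
```

Call:
{"api": "apply_moves", "payload": {
  "moves": [
    {"dx":0,"dy":0,"dz":0.001,"wx":0,"wy":0,"wz":0,"grip":255},
    {"dx":0,"dy":0,"dz":0.001,"wx":0,"wy":0,"wz":0,"grip":255}
  ]
}}

```text
t: 18.58
position: [0.5235, 0.2378, 0.2558]
eef_rot: [1.0, 0.023, 0.0, 0.0]
ft_force: [-0.1, -1.0, -1.2]
finger_gap: 0.251
```

Call:
{"api": "apply_moves", "payload": {
  "moves": [
    {"dx":0,"dy":0,"dz":0.001,"wx":0,"wy":0,"wz":0,"grip":255},
    {"dx":0,"dy":0,"dz":0.001,"wx":0,"wy":0,"wz":0,"grip":255}
  ]
}}

```text
t: 18.82
position: [0.5236, 0.2378, 0.2568]
eef_rot: [1.0, 0.023, 0.0, -0.0]
ft_force: [0.4, -0.6, -1.0]
finger_gap: 0.247
```

Call:
{"api": "apply_moves", "payload": {
  "moves": [
    {"dx":0,"dy":0,"dz":0.001,"wx":0,"wy":0,"wz":0,"grip":255},
    {"dx":0,"dy":0,"dz":0.001,"wx":0,"wy":0,"wz":0,"grip":255}
  ]
}}

```text
t: 19.08
position: [0.5236, 0.2378, 0.2578]
eef_rot: [1.0, 0.023, 0.0, -0.0]
ft_force: [0.3, 0.0, -0.8]
finger_gap: 0.244
```

Call:
{"api": "apply_moves", "payload": {
  "moves": [
    {"dx":0,"dy":0,"dz":0.0008,"wx":0,"wy":0,"wz":0,"grip":255},
    {"dx":0,"dy":0,"dz":0.0008,"wx":0,"wy":0,"wz":0,"grip":255}
  ]
}}

```text
t: 19.32
position: [0.5235, 0.2378, 0.2586]
eef_rot: [1.0, 0.023, 0.0, 0.0]
ft_force: [-0.6, -0.6, -0.2]
finger_gap: 0.252
```

Call:
{"api": "apply_moves", "payload": {
  "moves": [
    {"dx":0,"dy":0,"dz":0.0008,"wx":0,"wy":0,"wz":0,"grip":255},
    {"dx":0,"dy":0,"dz":0.0008,"wx":0,"wy":0,"wz":0,"grip":255}
  ]
}}

```text
t: 19.58
position: [0.5235, 0.2378, 0.2592]
eef_rot: [1.0, 0.023, -0.0, 0.0]
ft_force: [-0.1, 0.4, -2.6]
finger_gap: 0.245
```

Call:
{"api": "apply_moves", "payload": {
  "moves": [
    {"dx":0,"dy":0,"dz":0.0005,"wx":0,"wy":0,"wz":0,"grip":255},
    {"dx":0,"dy":0,"dz":0.0005,"wx":0,"wy":0,"wz":0,"grip":255}
  ]
}}

```text
t: 19.82
position: [0.5235, 0.2378, 0.2596]
eef_rot: [1.0, 0.023, -0.0, 0.0]
ft_force: [0.8, 0.2, -6.0]
finger_gap: 0.249
```

Call:
{"api": "apply_moves", "payload": {
  "moves": [
    {"dx":0,"dy":0,"dz":0.0005,"wx":0,"wy":0,"wz":0,"grip":255},
    {"dx":0,"dy":0,"dz":0.0005,"wx":0,"wy":0,"wz":0,"grip":255}
  ]
}}

```text
t: 20.08
position: [0.5235, 0.2377, 0.26]
eef_rot: [1.0, 0.023, -0.0, 0.0]
ft_force: [1.2, 1.1, -9.5]
finger_gap: 0.249
```

Call:
{"api": "apply_moves", "payload": {
  "moves": [
    {"dx":0,"dy":0,"dz":0.0003,"wx":0,"wy":0,"wz":0,"grip":255},
    {"dx":0,"dy":0,"dz":0.0006,"wx":0,"wy":0,"wz":0,"grip":255},
    {"dx":0,"dy":0,"dz":0.0006,"wx":0,"wy":0,"wz":0,"grip":255}
  ]
}}

```text
t: 20.45
position: [0.5235, 0.2377, 0.2606]
eef_rot: [1.0, 0.023, -0.0, 0.0]
ft_force: [2.2, 0.0, -16.3]
finger_gap: 0.249
```

Call:
{"api": "apply_moves", "payload": {
  "moves": [
    {"dx":0,"dy":0,"dz":-0.0003,"wx":0,"wy":0,"wz":0,"grip":255},
    {"dx":0,"dy":0,"dz":-0.0003,"wx":0,"wy":0,"wz":0,"grip":255}
  ]
}}

```text
t: 20.7
position: [0.5235, 0.2377, 0.2605]
eef_rot: [1.0, 0.023, -0.0, 0.0]
ft_force: [0.8, 1.0, -14.9]
finger_gap: 0.249
```

Call:
{"api": "apply_moves", "payload": {
  "moves": [
    {"dx":0,"dy":0,"dz":0,"wx":0,"wy":0,"wz":0,"grip":255},
    {"dx":0,"dy":0,"dz":0,"wx":0,"wy":0,"wz":0,"grip":255}
  ]
}}

```text
t: 20.95
position: [0.5234, 0.2378, 0.2605]
eef_rot: [1.0, 0.023, -0.0, 0.0]
ft_force: [1.4, 0.0, -16.2]
finger_gap: 0.247
```

Call:
{"api": "apply_moves", "payload": {
  "moves": [
    {"dx":0,"dy":0,"dz":0,"wx":0,"wy":0,"wz":0,"grip":255},
    {"dx":0,"dy":0,"dz":0,"wx":0,"wy":0,"wz":0,"grip":255}
  ]
}}

```text
t: 21.2
position: [0.5234, 0.2377, 0.2606]
eef_rot: [1.0, 0.023, -0.0, 0.0]
ft_force: [1.0, 0.3, -14.7]
finger_gap: 0.248
```

Call:
{"api": "apply_moves", "payload": {
  "moves": [
    {"dx":0,"dy":0,"dz":0,"wx":0,"wy":0,"wz":0,"grip":255},
    {"dx":0,"dy":0,"dz":0,"wx":0,"wy":0,"wz":0,"grip":255}
  ]
}}

```text
t: 21.45
position: [0.5234, 0.2378, 0.2606]
eef_rot: [1.0, 0.023, -0.0, 0.0]
ft_force: [0.6, 0.3, -15.5]
finger_gap: 0.246
```

The tug held at about 15 N (about 14.5 N net of the pin's weight) for 1 s, and the pin is retained. I'll lower it back home, press lightly, then let go.

Call:
{"api": "apply_moves", "payload": {
  "moves": [
    {"dx":0,"dy":0,"dz":-0.002,"wx":0,"wy":0,"wz":0,"grip":255},
    {"dx":0,"dy":0,"dz":-0.004,"wx":0,"wy":0,"wz":0,"grip":255},
    {"dx":0,"dy":0,"dz":-0.006,"wx":0,"wy":0,"wz":0,"grip":255},
    {"dx":0,"dy":0,"dz":-0.0075,"wx":0,"wy":0,"wz":0,"grip":255},
    {"dx":0,"dy":0,"dz":-0.0085,"wx":0,"wy":0,"wz":0,"grip":255},
    {"dx":0,"dy":0,"dz":-0.0085,"wx":0,"wy":0,"wz":0,"grip":255},
    {"dx":0,"dy":0,"dz":-0.0085,"wx":0,"wy":0,"wz":0,"grip":255}
  ]
}}

```text
t: 22.32
position: [0.5237, 0.238, 0.2524]
eef_rot: [1.0, 0.023, 0.0, -0.0]
ft_force: [0.8, 0.6, 2.8]
finger_gap: 0.252
```

Call:
{"api": "apply_moves", "payload": {
  "moves": [
    {"dx":0,"dy":0,"dz":0,"wx":0,"wy":0,"wz":0,"grip":150},
    {"dx":0,"dy":0,"dz":0,"wx":0,"wy":0,"wz":0,"grip":60},
    {"dx":0,"dy":0,"dz":0,"wx":0,"wy":0,"wz":0,"grip":0},
    {"dx":0,"dy":0,"dz":0,"wx":0,"wy":0,"wz":0,"grip":0},
    {"dx":0,"dy":0,"dz":0,"wx":0,"wy":0,"wz":0,"grip":0},
    {"dx":0,"dy":0,"dz":0,"wx":0,"wy":0,"wz":0,"grip":0}
  ]
}}

```text
t: 23.08
position: [0.5235, 0.2378, 0.2521]
eef_rot: [1.0, 0.023, -0.0, 0.0]
ft_force: [-0.7, 0.3, 0.9]
finger_gap: 0.843
```

Call:
{"api": "apply_moves", "payload": {
  "moves": [
    {"dx":0,"dy":0,"dz":0.01,"wx":0,"wy":0,"wz":0,"grip":0},
    {"dx":0,"dy":0,"dz":0.03,"wx":0,"wy":0,"wz":0,"grip":0},
    {"dx":0,"dy":0,"dz":0.07,"wx":0,"wy":0,"wz":0,"grip":0},
    {"dx":0,"dy":0,"dz":0.11,"wx":0,"wy":0,"wz":0,"grip":0},
    {"dx":0,"dy":0,"dz":0.14,"wx":0,"wy":0,"wz":0,"grip":0},
    {"dx":0,"dy":0,"dz":0.15,"wx":0,"wy":0,"wz":0,"grip":0},
    {"dx":0,"dy":0,"dz":0.15,"wx":0,"wy":0,"wz":0,"grip":0}
  ]
}}

```text
t: 23.95
position: [0.5234, 0.2377, 0.4024]
eef_rot: [1.0, 0.023, 0.0, -0.0]
ft_force: [0.5, -1.0, -0.3]
finger_gap: 1.002
```

```bash
python3 look.py w9; python3 - <<'E'
import cv2,numpy as np
from plant import imaging
S=imaging.capture('side');C=imaging.capture('scene')
cv2.imwrite('pics/s9full.png',S[:,:,::-1]);cv2.imwrite('pics/c9full.png',C[:,:,::-1])
f=lambda i:cv2.resize(i,None,fx=5,fy=5,interpolation=cv2.INTER_CUBIC)
cv2.imwrite('pics/s9.png',np.hstack([f(S[200:300,185:265]),f(C[140:240,145:220]) ])[:,:,::-1])
E
```

```text
23.95 [0.52343994 0.2376547  0.40238979] [[0.9989, 0.0467, 0.0008], [0.0467, -0.9989, 0.0001], [0.0009, -0.0001, -1.0]] [ 0.48647291 -1.03581846 -0.29933836] [-0.21  0.45 -0.45  1.93  0.27  0.81 -0.75]
```

View pics/w9.png

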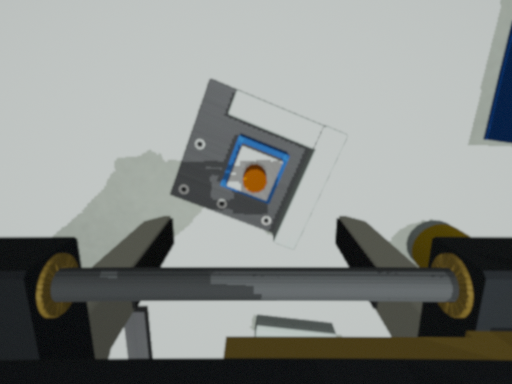

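View pics/s9.png

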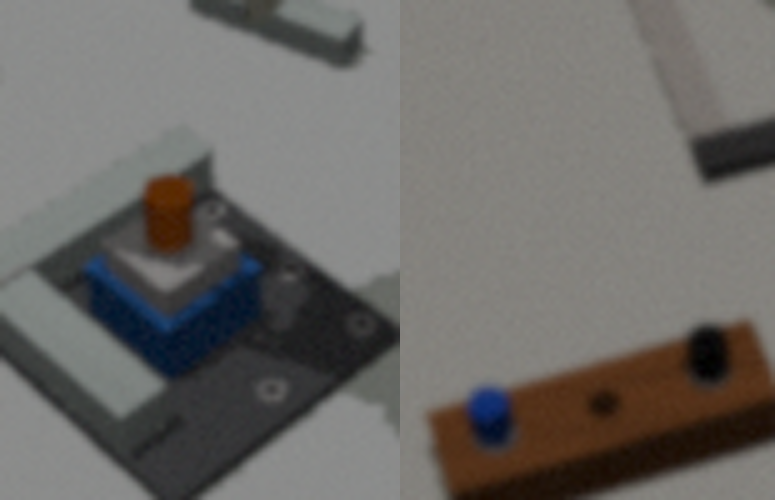

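View pics/c9full.png

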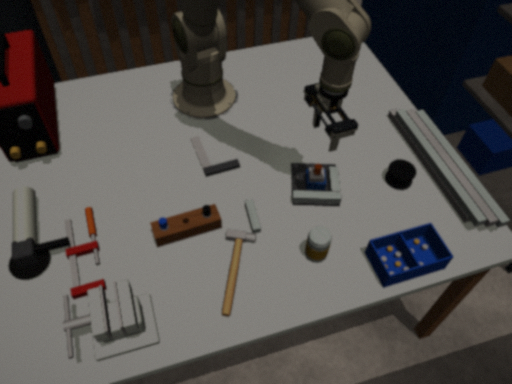

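The orange cap stands on the nest at about (255,179) in the wrist view. The blue and black pins are still in the rack and everything else looks unmoved. One height check on the cap before hand-in.

```bash
python3 - <<'E'
import cv2
from h import *
from plant import imaging,bot
s,w=np.load('pics/w9.npy',allow_pickle=True)
im=cv2.imread('pics/w9.png');hsv=cv2.cvtColor(im,cv2.COLOR_BGR2HSV)
b=max(blobs(hsv,(10,205,128),(20,255,255),(230,150,280,210),50),key=lambda b:b[0][4]);print(b,plane(w,b[1],.094))
I=imaging.camera_info('side')
print(tri(ray(w,b[1]),ray(I,(168.5/5+185-.4,186/5+200-.4))))
for z in(.094,.100): print(z,proj(I,(.5245,.2375,z)))
E
```

```text
([244, 169, 21, 22, 370], [254.26, 179.77]) [0.52480589 0.23828331 0.094     ]
(array([0.52441626, 0.23811512, 0.09473858]), [np.float64(0.0005069453162588611), np.float64(0.000506945316258929)])
0.094 [218.20579489 236.91650119]
0.1 [218.09038351 235.02449358]
```

The cap top triangulates at 94.7 mm, against 94 mm expected when home, so I'm handing in.

```bash
python3 -c "
from plant import bot
print(bot.sign_off())"
```

```text
the job is handed in; nothing more can be done
None
```

The orange pin is snapped into the nest with its flange home. It held under the tug test, and I handed the job in at about 24 s.

- **Pressing in:** the catches resisted with about 5 N and then let go about 8 mm before home. The flange met the nest at the predicted height, and the highest press I read was 13 N.
- **Tug test:** the catches took up after about 6.5 mm of play. The sensor then read 14.7–16.3 N for 1.0 s, which includes about 0.8 N of pin weight, so the pull was about 14–15.5 N. The pin held.
- **Letting go:** I lowered the pin back home with about 3 N, opened the gripper and raised it clear.
- **Last check:** two camera views put the cap top at 94.7 mm (94 mm expected when home) and within about 1.5 mm of the hole's axis. The blue and black pins are still in the rack and the other items look unmoved in the scene view.

One move call was refused at the start because its rows left out fields; nothing moved, and no other check failed. Forces were read only at the end of each call, so a brief peak in between would not show.

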